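# Latch the sliding clamp on a sharps container

## Robot

A 6-joint arm with a two-finger parallel gripper is mounted at the origin on a cart in front of the work surface, level with it; the furniture and walls round the work are solid. World frame = base frame: x ahead of the robot, y to its left, z up, the work surface at z = 0. Lengths are in m, angles in rad, forces in N, time in s.
With the tool pointing down it reaches from about 0.35 to 0.975 m from the base axis. Payload 4.9 kg.
Tool frame: the origin (TCP) lies midway between the tips of the shut fingers; the grasp point (between the pads) lies manip.grip_depth behind it (manip.grip_depth is the distance from the TCP to the grasp point, in m); z points along the fingers, x is the direction in which the jaws open and shut, and the axes are right-handed (so a half turn about z gives the same grasp; the last joint's range is limited). The gripper opens to 85 mm and grips with 20 to 120 N. Pads are 22 mm wide; open, the fingers measure 114 mm over their backs; the gripper's body (76 mm by 85 mm) begins 54 mm behind the grasp point. The pads swing forward as they close: fully open they stand 13 mm farther back than shut.
Start: joints at [0.996, 0.053, 1.613, -0, 1.476, -0.119], TCP at [0.275, 0.561, 0.231] pointing down, gripper open.
Joint ranges: [-3.01, 3.01], [-1.01, 2.22], [0.06, 2.58], [-1.02, 4.17], [0.09, 2.62], [-3.14, 3.14]. Speed limits (rad/s): [2.57, 2.57, 3.14, 3.14, 3.14, 3.14].

## Interface

Orientations are given as a unit quaternion [w, x, y, z].
In Python, from plant import state, grab_frame, ticket, manip gives the robot as it stands.
- The arm moves only by the tool carry_out, never from a script. Its argument "moves" is a list that holds one entry, the list of rows, each a list of 7 numbers: the turn, a rotation vector about the tool's x, y, z each as a share of 5 degrees, from -1 to 1, then the shift along the tool's x, y, z each as a share of 0.04 m, from -1 to 1, then the gripper command: -1 is shut, 1 is fully open, values between are in proportion. A call has 1 to 8 rows; each row shifts and turns the commanded pose from where the row before left it, along the tool's axes as they then stand; what a row does not reach is not made up. A row lasts 1/12 s, in which the tool goes at most 41.7 mm and 7.16 degrees, less where a joint would pass 70% of its speed; a pose out of reach is approached as far as the arm can. A call with a number of a shift or a turn outside -1 to 1 is refused whole. A call with a gripper value outside its range is refused whole. The fingers move at their own pace and stop on an object; the grip force is fixed at half the most. Time passes only in rows, so rows that do not move let the fingers close. It gives the time, the measured TCP pose, the force and the opening at its end, in the units of the state.
- state(): the state, without advancing time (a new reading comes with each control period).
- grab_frame(name): name is "scene" or "top" or "wrist"; returns a dict with "frame" (400x640x3 uint8, red, green, blue), "z_map" (400x640 float32, m along the optical axis (not along the pixel's ray), 0 where there is no reading), "K" (3x3 intrinsics, pixels), "world_from_camera" (4x4, takes a point from camera to world coordinates); the wrist camera has in their place "hand_eye" (4x4, takes a point from camera to tool coordinates, whose origin is the TCP and whose axes are the tool frame's). Camera axes: x right, y down, z forward; pixel columns grow to the right and rows downward; lengths in m; the calibration is good to about 2 mm. The wrist camera is an equidistant fisheye: a pixel r from the principal point sees the ray r / f radians off the axis. A picture is of the moment at which its call begins: read the wrist's pose just before it.
- ticket.job_done(): hands the job in, once; it reports no verdict.
The state is a dict: "time": time; "joint_pos": joint angles; "joint_vel": joint speeds; "joint_efforts": joint torques, N m; "tool_pos": TCP position; "tool_rot": TCP orientation; "contact_force": force on the tool from outside, world axes, zero at the start; "ft_torque": the same for the moment, N m; "gripper_width": opening from 0.0 (shut) to 1.0 (fully open).
Only numpy, scipy, OpenCV 4.12 (cv2) and the standard library are available. Lean on these libraries where they do the work, as an engineer would, in place of code of your own. Each camera call takes 0.05 s, during which the arm holds its last target.

## Task

Fasten the sharps container, which stands loose in its table clamp, so that it cannot slide or be knocked over: lift the clamp's release bar clear of the notches and keep it up while you slide the carriage towards the container, until the pad has pushed the container square against the end stop and the sprung pad is itself pressed about half way in; then let the bar down so that it drops fully into the nearest notch and the clamp stays tight. Never squeeze the container so hard that the pad bottoms out, keep the container upright, and leave the other things on the table where they are.

Things in the scene. Friction and masses are not known exactly. Their poses are not given: they have to be found in the camera images.
- track: Fixed base of the table clamp: aluminium plate 164 x 420 mm, 4 mm thick, on the table, with a steel rail (top 18 mm above the table) along each long edge. Its y axis runs along the rails; the carriage slides to +y, towards the container and end stop. Origin: table level, middle line, 165 mm from the carriage end, 255 mm from the stop end.
- strip_start (a point): Middle of the top of the first rib of the dark notched strip on the plate's middle line, 13 mm above the table. 22 ribs across the track, each 2.5 mm thick, 6 mm pitch (notches 3.5 mm wide), run from here to +y. Before the first rib there is open space, where the latch tooth is parked at the start.
- stop_range (a point): Point on the plate, 175 mm from the track's origin towards +y: middle of the range in which the end stop may be clamped. The stop is an upright plate 128 mm wide and 98 mm high across the rails; its face is anywhere within 35 mm either side of this point and its place is not measured: find it by feel or by eye.
- carriage: Sliding carriage, 165 mm wide, 105 mm long, deck top 32 mm above the table; about 1.5 N friction. Axes as the track's; its y in the track frame is its travel: -85 to -55 mm at the start, at most +80 mm. Origin at table level. Only the tooth in a notch holds it against the pad spring: let go with the tooth on a rib, it may creep back up to one pitch until it drops in.
- pad_block (a point): Centre of the front face of the upright block on the carriage, 40 mm above the table, 40 mm ahead of the carriage's origin. Ahead of it the sprung pad (100 mm wide, 44 mm high) rides on two rods: its rubber face is 30 mm ahead of this point when free and can be pressed in by 16 mm. Spring: 2 N at first touch, 9 N half way, 16 N fully in (0.9 N per mm); then it is solid.
- release_bar (a joint): Lift of the release bar above the carriage, m: 0 is fully down (latch tooth in a notch, or in the open space before the strip), 0.0075 is the tooth resting on top of a rib, from 0.0085 it slides clear, 0.013 is the upper stop. A spring pulls it down with 4 N at the bottom and 7 N at the top, plus 0.9 N weight.
- bar_grip (a point): Middle of the round grip of the release bar, a level steel rod 12 mm thick and 52 mm long that lies across the track (along the track's x), the top of a U-shaped bail on two legs 72 mm apart. It is 75 mm above the table when the bar is down, 50 mm behind the carriage's origin, with 37 mm free under it; the 2 mm thick latch tooth is straight below it.
- sharps_box: Sharps container: tall box with a lid, 106 x 70 mm at the walls (lid 115 x 76 mm) and 144 mm high, 0.25 to 0.45 kg, standing loose on the 4 mm plate between pad and end stop, with its 70 mm side along the track and perhaps turned a few degrees. Origin: centre of its underside.
- vial_1: Bystander: glass vial, 43 mm across, 77 mm high, standing beyond the carriage end of the clamp. Origin: centre of its underside.
- marker_1: Bystander: marker pen, 132 mm long, 15 mm thick, lying on the robot's side of the clamp. Origin: centre of its underside.
- cup_white: Bystander: small white tub, 68 mm across, 50 mm high, beyond the end stop. Origin: centre of its underside.
- thread_box: Bystander: small carton 77 x 95 x 40 mm on the right of the clamp. Origin: centre of its underside.
Mind the look-alikes: they are no part of the job. Leave any purple look-alike of the sharps_box alone.

How it is judged:
By the outcome, as a careful person would: the job done as asked, in the order asked, and still so for the second after the job is handed in, with the robot touching nothing.
It also fails if it takes over 58 s, if anything falls off the work surface, if the arm or the gripper's body presses on something with over 40 N, if the wrist force passes 120 N, or if a joint passes its speed limit or range.

## Working session

There is one attempt and no reset: what is moved stays moved. The work goes in short steps, Python scripts to look and compute and a tool call to move; the robot and the scene stay as the last step left them, time stands still between calls to the robot, and variables do not carry over. Pictures are saved under pics/ and viewed, and the job is handed in when it is done.

Besides the shell and the picture viewer there is one more tool, called after "Request:" in YAML: its name, and indented under it one key for each argument. carry_out: Moves the arm, as the interface text tells. Shift numbers are shares of 0.04 m and turn numbers shares of 5 degrees, none past 1 either way. Its arguments: {"type":"object","properties":{"moves":{"type":"array"}},"required":["moves"]}

```bash
ls; mkdir -p pics; cat > h.py <<'E'
import numpy as np, cv2
from plant import state, grab_frame, ticket, manip
E
python3 - <<'E'
from h import *
print(state()); print(manip, getattr(manip,'grip_depth',None))
for n in ["scene","top","wrist"]:
    f=grab_frame(n); np.savez(f"pics/{n}0.npz",**f)
    cv2.imwrite(f"pics/{n}0.png",f["frame"][:,:,::-1])
    print(n,f["K"].tolist()); print(np.round(f.get("world_from_camera",f.get("hand_eye")),4).tolist())
E
```

```text
pics
{'time': 0.0, 'joint_pos': array([ 9.95990244e-01,  5.33676387e-02,  1.61427032e+00, -8.91864124e-06,
        1.47601856e+00, -1.19008874e-01]), 'joint_vel': array([ 0.00050095, -0.00147483, -0.00013762, -0.00127334, -0.00061988,
        0.00080581]), 'joint_efforts': array([-1.57192455e-03, -3.93668139e+01, -3.70175278e+01, -7.51061089e-05,
        6.63031722e-03,  1.38969924e-05]), 'tool_pos': array([0.27477968, 0.56066794, 0.23007049]), 'tool_rot': array([ 4.42149817e-04,  8.48579983e-01,  5.29066108e-01, -9.32419887e-04]), 'contact_force': array([ 0.702287  , -0.20216516, -0.14166297]), 'ft_torque': array([-0.00278994, -0.03210088,  0.05850611]), 'gripper_width': 1.0000364237527086}
<Robot object at 0x7f3018163e00> 0.0187
scene [[380.9420160313831, 0.0, 318.85879766639147], [0.0, 380.9420160313831, 206.33229432275505], [0.0, 0.0, 1.0]]
[[0.8372, -0.2182, 0.5015, 0.0702], [-0.5469, -0.3294, 0.7697, -0.7141], [-0.0028, -0.9186, -0.3951, 0.4344], [0.0, 0.0, 0.0, 1.0]]
top [[406.43412054656574, 0.0, 320.49904282232785], [0.0, 406.43412054656574, 200.29945585906998], [0.0, 0.0, 1.0]]
[[0.0027, -0.9882, 0.1532, 0.3979], [-1.0, -0.0017, 0.007, 0.005], [-0.0067, -0.1533, -0.9882, 1.0523], [0.0, 0.0, 0.0, 1.0]]
wrist [[309.70691628693146, 0.0, 321.29373558184943], [0.0, 309.70691628693146, 205.38562716953544], [0.0, 0.0, 1.0]]
[[1.0, 0.0003, -0.0001, 0.0011], [-0.0002, 0.9479, 0.3186, -0.0809], [0.0001, -0.3186, 0.9479, -0.1415], [0.0, 0.0, 0.0, 1.0]]
```

View pics/scene0.png

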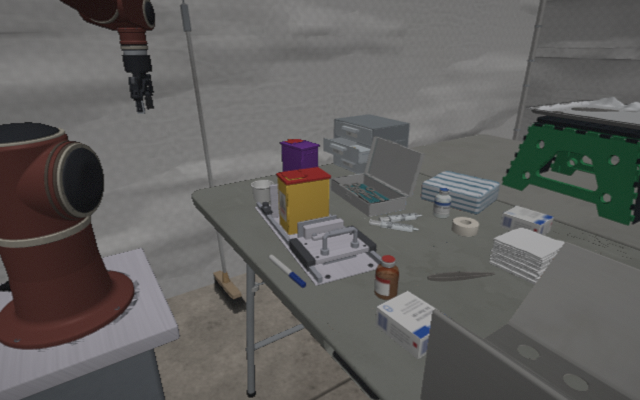

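View pics/top0.png

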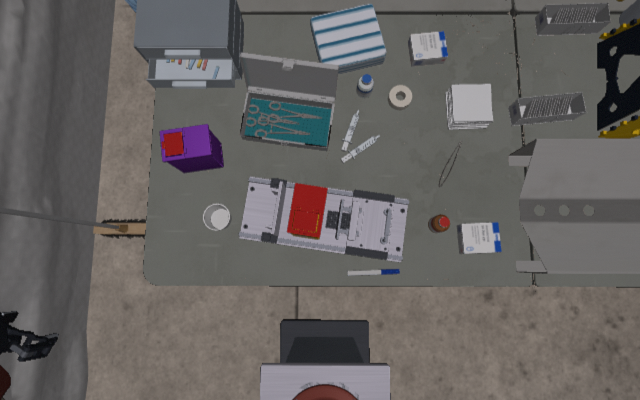

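View pics/wrist0.png

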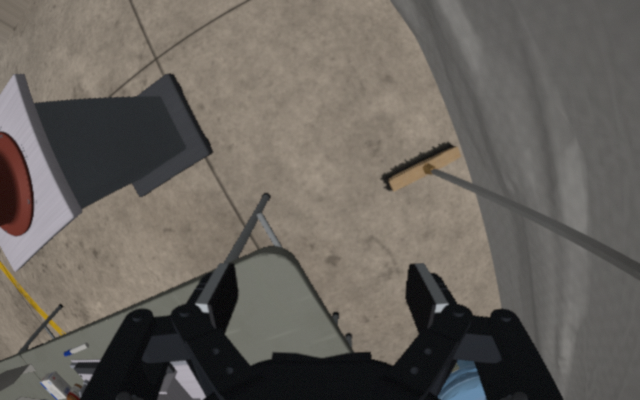

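The scene and top views show the clamp at about (240–408, 178–260) in the top picture. The stop is at the left (world +y) and the carriage at the right. Next I'll enlarge it.

```bash
python3 - <<'E'
import numpy as np, cv2
f=np.load("pics/top0.npz"); im=f["frame"][:,:,::-1]
c=im[165:275,230:420]; cv2.imwrite("pics/topz.png",cv2.resize(c,None,fx=4.2,fy=4.2,interpolation=cv2.INTER_CUBIC))
g=np.load("pics/scene0.npz")["frame"][150:300,230:400,::-1]; cv2.imwrite("pics/scz.png",cv2.resize(g,None,fx=4,fy=4,interpolation=cv2.INTER_CUBIC))
# height map of top
K=f["K"];T=f["world_from_camera"];z=f["z_map"].astype(float)
v,u=np.mgrid[:400,:640]
P=np.stack([(u-K[0,2])/K[0,0]*z,(v-K[1,2])/K[1,1]*z,z],-1)@T[:3,:3].T+T[:3,3]
h=P[...,2]; 
cm=cv2.applyColorMap(np.clip(h[165:275,230:420]*1000/160*255,0,255).astype(np.uint8),cv2.COLORMAP_JET)
cv2.imwrite("pics/toph.png",cv2.resize(cm,None,fx=4.2,fy=4.2,interpolation=cv2.INTER_NEAREST))
for p in [(250,183),(243,238),(405,203),(400,258),(350,250),(300,330-0)]: 
    print(p,np.round(P[p[1],p[0]],4))
E
```

```text
(250, 183) [0.6062 0.198  0.004 ]
(243, 238) [0.4615 0.211  0.0083]
(405, 203) [ 0.5514 -0.2045  0.0191]
(400, 258) [ 0.4117 -0.1881  0.0181]
(350, 250) [ 0.4308 -0.0614  0.0349]
(300, 330) [ 0.1321  0.0983 -0.6461]
```

View pics/topz.png

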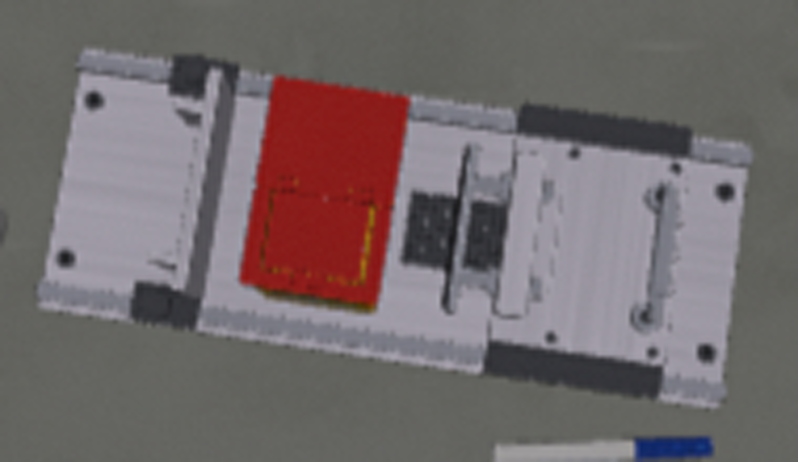

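View pics/scz.png

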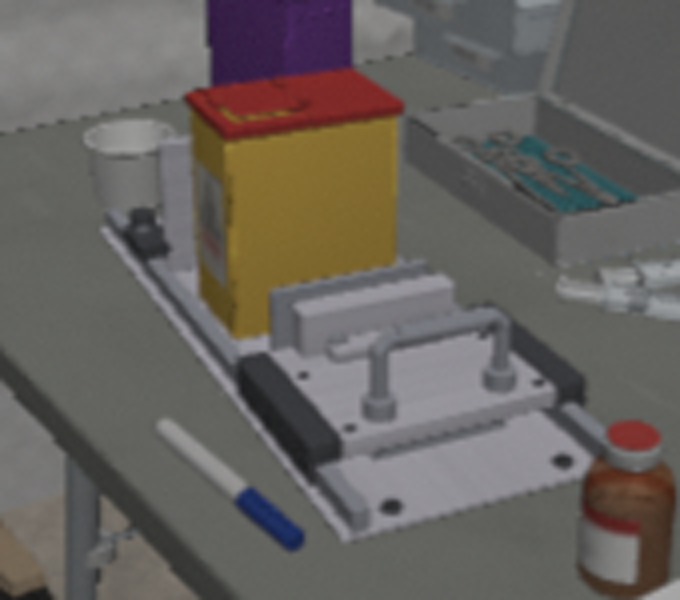

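View pics/toph.png

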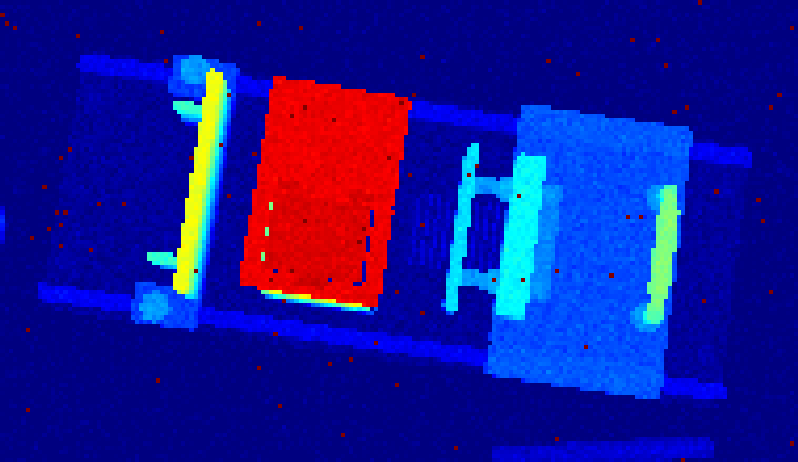

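The top picture clearly shows, in the 4.2x zoom: the stop plate at x≈200, the lid at 245–410, the pad at 460, the block at 520, and the bar grip at about (663, 250). I'll fit these from the depth.

```bash
cat >> h.py <<'E'
def cloud(f):
    K=f["K"];T=f["world_from_camera"];z=np.asarray(f["z_map"],float)
    v,u=np.mgrid[:400,:640]
    P=np.stack([(u-K[0,2])/K[0,0]*z,(v-K[1,2])/K[1,1]*z,z],-1)@T[:3,:3].T+T[:3,3]
    P[z<=0]=np.nan
    return P
E
cat > an.py <<'E'
from h import *
def rect(P,n):
    r=cv2.minAreaRect((P[:,:2]*1000).astype(np.float32)); 
    print(n,len(P),"c",np.round(P.mean(0),4),"rect c",np.round(r[0],1),"sz",np.round(r[1],1),"ang",round(r[2],2),"zpct",np.round(np.percentile(P[:,2],[5,50,95]),4))
def an(f,tag):
    P=cloud(f); out={}
    def sel(name,uv0,uv1,z0,z1):
        m=np.zeros((400,640),bool); m[uv0[1]:uv1[1],uv0[0]:uv1[0]]=1
        m&=(P[...,2]>z0)&(P[...,2]<z1); Q=P[m]
        rect(Q,name); return Q
    return P,sel
if __name__=="__main__":
    P,sel=an(np.load("pics/top0.npz"),"top")
    sel("deck",(345,189),(395,260),0.027,0.037)
    sel("bar",(378,205),(396,245),0.068,0.09)
    sel("blk",(346,200),(362,242),0.05,0.075)
    sel("pad",(334,198),(345,241),0.045,0.08)
    sel("lid",(285,180),(330,240),0.138,0.17)
    sel("stop",(268,180),(288,238),0.09,0.12)
    sel("plate",(238,176),(410,263),0.0025,0.021)
E
python3 an.py
python3 - <<'E'
from h import *
f=np.load("pics/scene0.npz");P=cloud(f);C=P.reshape(-1,3)
m=(P[...,2]>0.066)&(P[...,2]<0.09)&(P[...,1]<-0.09)&(P[...,1]>-0.17)&(P[...,0]>.42)&(P[...,0]<.56)
Q=P[m];print(len(Q),Q.mean(0),Q.min(0),Q.max(0)); r=cv2.fitLine((Q[:,:2]).astype(np.float32),cv2.DIST_HUBER,0,.001,.001);print(r.ravel())
E
```

```text
deck 2037 c [ 0.4937 -0.1157  0.0326] rect c [ 496.2 -112.1] sz [105.1 165.3] ang 81.78 zpct [0.0293 0.0327 0.0357]
bar 148 c [ 0.4893 -0.1485  0.0788] rect c [ 490.1 -149. ] sz [12.  78.4] ang 81.52 zpct [0.0725 0.0791 0.0833]
blk 294 c [ 0.5021 -0.0687  0.0595] rect c [502.8 -66.4] sz [23.6 95.8] ang 81.56 zpct [0.0551 0.0598 0.0628]
pad 142 c [ 0.5064 -0.0352  0.0545] rect c [507.4 -36.5] sz [20.1 96.7] ang 89.45 zpct [0.046  0.0551 0.0581]
lid 1660 c [0.517  0.0422 0.1439] rect c [517.7  42.2] sz [ 75.9 115.2] ang 81.21 zpct [0.1406 0.1437 0.1475]
stop 202 c [0.529  0.1159 0.0972] rect c [529.4 116.4] sz [  8.9 127.9] ang 81.54 zpct [0.0933 0.0974 0.1002]
plate 4561 c [0.5115 0.0286 0.007 ] rect c [513.5   4.9] sz [224.6 449.6] ang 0.15 zpct [0.0027 0.005  0.0187]
202 [ 0.48601629 -0.15201879  0.07645473] [ 0.4492412  -0.16088962  0.0660584 ] [ 0.52778095 -0.14200824  0.08251728]
[ 0.9881348  -0.15358897  0.48927096 -0.15314704]
```

```bash
cat >> h.py <<'E'
from scipy.spatial.transform import Rotation as Ro
A=np.deg2rad(81.6); TY=np.array([np.cos(A),np.sin(A),0]); TX=np.array([np.sin(A),-np.cos(A),0])
def pose():
    s=state(); q=s["tool_rot"]; return s,Ro.from_quat([q[1],q[2],q[3],q[0]])
def togo(target,yaw=A):
    s,R=pose(); Rt=Ro.from_matrix(np.stack([[np.cos(yaw),np.sin(yaw),0],[np.sin(yaw),-np.cos(yaw),0],[0,0,-1]],1))
    rv=np.rad2deg((R.inv()*Rt).as_rotvec())
    print("t",round(s["time"],2),"tcp",np.round(s["tool_pos"],4),"turn deg/5",np.round(rv/5,2),"shift/0.04 cur",np.round(R.inv().apply(target-s["tool_pos"])/.04,2),"after turn",np.round(Rt.inv().apply(target-s["tool_pos"])/.04,2),"F",np.round(s["contact_force"],1),"g",round(s["gripper_width"],3))
E
python3 -c "
from h import *
togo(np.array([.4897,-.1495,.17]))"
```

```text
t 0.15 tcp [0.2748 0.5608 0.2303] turn deg/5 [-0.01  0.02 -3.54] shift/0.04 cur [-13.58  12.64   1.53] after turn [-16.78   7.91   1.51] F [ 0.3 -0.5  0.5] g 0.999
```

Request:
carry_out:
  moves:
    - [[0,0,-0.89,0,0,0,0.2],[0,0,-0.89,0,0,0,0.2],[0,0,-0.88,0,0,0,0.2],[0,0,-0.88,0,0,0,0.2],[0,0,0,-0.85,0.4,0,0.2],[0,0,0,-0.85,0.4,0,0.2],[0,0,0,-0.85,0.4,0,0.2],[0,0,0,-0.85,0.4,0,0.2]]

```text
time: 0.82
tool_pos: [0.3184, 0.4157, 0.2307]
tool_rot: [0.0, 0.757, 0.654, -0.0]
contact_force: [0.4, -0.5, 0.6]
gripper_width: 0.602
```

Request:
carry_out:
  moves:
    - [[0,0,0,-0.85,0.4,0,0.2],[0,0,0,-0.85,0.4,0,0.2],[0,0,0,-0.85,0.4,0,0.2],[0,0,0,-0.85,0.4,0,0.2],[0,0,0,-0.85,0.4,0,0.2],[0,0,0,-0.85,0.4,0,0.2],[0,0,0,-0.85,0.4,0,0.2],[0,0,0,-0.85,0.4,0,0.2]]

```text
time: 1.48
tool_pos: [0.4052, 0.1277, 0.2312]
tool_rot: [0.0, 0.757, 0.653, 0.0]
contact_force: [0.7, 0.7, 0.3]
gripper_width: 0.6
```

Request:
carry_out:
  moves:
    - [[0,0,0,-0.85,0.4,0,0.2],[0,0,0,-0.85,0.4,0,0.2],[0,0,0,-0.85,0.4,0,0.2],[0,0,0,-0.85,0.4,0,0.2],[0,0,0,-0.85,0.4,0,0.2],[0,0,0,-0.85,0.3,0.5,0.2],[0,0,0,-0.85,0.3,0.5,0.2],[0,0,0,0,0,0.5,0.2]]

```text
time: 2.15
tool_pos: [0.4741, -0.1264, 0.1711]
tool_rot: [0.002, 0.759, 0.651, -0.0]
contact_force: [-0.5, 0.5, -0.8]
gripper_width: 0.599
```

```bash
python3 -c "
from h import *
togo(np.array([.4897,-.1495,.17]))
s,R=pose()
f=grab_frame('wrist'); np.savez('pics/w1.npz',tp=s['tool_pos'],tR=R.as_matrix(),**f); cv2.imwrite('pics/w1.png',f['frame'][:,:,::-1])"
```

```text
t 2.15 tcp [ 0.4741 -0.1264  0.1711] turn deg/5 [ 0.02  0.03 -0.07] shift/0.04 cur [-0.51  0.47  0.03] after turn [-0.51  0.47  0.03] F [-0.5  0.5 -0.8] g 0.599
```

View pics/w1.png

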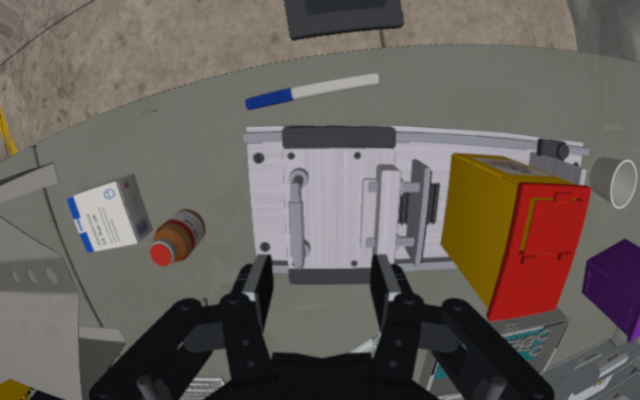

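The wrist view shows the bar grip as a vertical rod at about column 297, rows 175–265. The sharps box and the stop are to its right. I'll measure the bar from here.

```bash
cat >> h.py <<'E'
def wcloud(f,tp,tR):
    K=f["K"];T=f["hand_eye"];z=np.asarray(f["z_map"],float)
    v,u=np.mgrid[:400,:640]; x=(u-K[0,2])/K[0,0]; y=(v-K[1,2])/K[1,1]; r=np.hypot(x,y)+1e-9
    t=np.tan(np.minimum(r,1.5))
    P=np.stack([x/r*t*z,y/r*t*z,z],-1)@T[:3,:3].T+T[:3,3]
    P=P@tR.T+tp; P[z<=0]=np.nan; return P
E
cat > bar.py <<'E'
from h import *; import sys
f=np.load(sys.argv[1]);P=wcloud(f,f["tp"],f["tR"]); z0=float(sys.argv[2]) if len(sys.argv)>2 else .075
s=P@TY; x=P@TX
sb=-.0754+(float(sys.argv[3]) if len(sys.argv)>3 else 0)
m=(abs(P[...,2]-z0)<.009)&(abs(s-sb)<.015)&(P[...,0]>.43)&(P[...,0]<.55)
Q=P[m]; print("bar",len(Q),"s",np.percentile(s[m],[3,50,97]).round(4),"x",np.percentile(x[m],[1,50,99]).round(4),"z",np.percentile(Q[:,2],[5,50,95]).round(4))
r=cv2.fitLine(np.stack([s[m],x[m]],1).astype(np.float32),cv2.DIST_HUBER,0,.001,.001).ravel();print("slope",r)
b=P[205:225,:]
E
python3 bar.py pics/w1.npz
python3 - <<'E'
from h import *
f=np.load("pics/w1.npz");P=wcloud(f,f["tp"],f["tR"]);s=P@TY;x=P@TX
# profile along row 215
for u in range(285,600,4): print(u,np.round([s[200,u],x[200,u],P[200,u,2]],4).tolist(),end=" ")
print()
def rng(n,z,dz,s0,s1,x0=.3,x1=.6):
    m=(abs(P[...,2]-z)<dz)&(s>s0)&(s<s1)&(x>x0)&(x<x1);print(n,m.sum(),"s",np.percentile(s[m],[1,50,99]).round(4),"x",np.percentile(x[m],[1,50,99]).round(4),np.median(P[m][:,2]).round(4))
rng("lid",.144,.006,.05,.17);rng("stop",.098,.005,.165,.22);rng("deck",.032,.004,-.1,.03);rng("plate",.004,.003,-.3,.4);rng("block",.06,.005,-.02,.03);rng("pad",.06,.008,.03,.055)
E
```

```text
bar 1112 s [-0.0816 -0.0759 -0.0707] x [0.4697 0.5038 0.546 ] z [0.0716 0.0781 0.0801]
slope [ 0.0103494   0.9999464  -0.07597482  0.5043041 ]
285 [-0.0903, 0.4961, 0.0309] 289 [-0.0866, 0.4966, 0.0295] 293 [-0.078, 0.4817, 0.0763] 297 [-0.0748, 0.4817, 0.0764] 301 [-0.0749, 0.4962, 0.031] 305 [-0.0711, 0.4963, 0.0306] 309 [-0.0673, 0.4966, 0.0297] 313 [-0.0634, 0.4962, 0.0311] 317 [-0.0596, 0.4962, 0.0313] 321 [-0.0558, 0.4965, 0.0303] 325 [-0.052, 0.4967, 0.0299] 329 [-0.0482, 0.4967, 0.03] 333 [-0.0443, 0.4965, 0.0305] 337 [-0.0405, 0.4969, 0.0293] 341 [-0.0368, 0.4958, 0.0328] 345 [-0.0329, 0.4962, 0.0316] 349 [-0.029, 0.4965, 0.0306] 353 [-0.0252, 0.4964, 0.031] 357 [-0.0214, 0.4963, 0.0314] 361 [-0.0172, 0.4971, 0.0289] 365 [-0.0147, 0.4941, 0.0385] 369 [-0.0109, 0.494, 0.0386] 373 [-0.0072, 0.4939, 0.0391] 377 [-0.0047, 0.4916, 0.0464] 381 [-0.0034, 0.4877, 0.0585] 385 [0.0001, 0.4876, 0.0587] 389 [0.0033, 0.4871, 0.0605] 393 [0.0072, 0.4875, 0.0591] 397 [0.0107, 0.4874, 0.0596] 401 [0.0295, 0.5052, 0.0041] 405 [0.0337, 0.5049, 0.005] 409 [0.0361, 0.5027, 0.0118] 413 [0.0357, 
[... 1045 characters left out ...]
61 [0.1145, 0.4595, 0.1465] 565 [0.1191, 0.4595, 0.1463] 569 [0.1234, 0.4594, 0.1465] 573 [0.132, 0.4606, 0.1429] 577 [0.1359, 0.4603, 0.1437] 581 [0.1426, 0.4607, 0.1423] 585 [0.1479, 0.4607, 0.1422] 589 [0.3289, 0.5065, -0.0019] 593 [0.339, 0.5065, -0.0019] 597 [0.3495, 0.5064, -0.0019] 
lid 8690 s [0.0789 0.1095 0.1522] x [0.4505 0.5    0.562 ] 0.1421
stop 111 s [0.187  0.1895 0.1959] x [0.4443 0.4523 0.4603] 0.0961
deck 12454 s [-0.0903 -0.0437  0.0095] x [0.4271 0.4874 0.5883] 0.0311
plate 9705 s [-0.2689  0.0293  0.3174] x [0.4199 0.4764 0.5758] 0.0029
block 1691 s [-0.0043  0.0042  0.0135] x [0.4615 0.499  0.5465] 0.0586
pad 749 s [0.0353 0.0385 0.0435] x [0.4595 0.5031 0.5572] 0.0543
```

```bash
python3 -c "
from h import *
togo(np.array([.4900,-.1489,.0565]))"
```

```text
t 2.2 tcp [ 0.471  -0.123   0.1656] turn deg/5 [-0.09 -0.02 -0.06] shift/0.04 cur [-0.57  0.59  2.72] after turn [-0.57  0.57  2.73] F [-2.   0.8 -2.8] g 0.597
```

Request:
carry_out:
  moves:
    - [[0,0,-0.06,-0.57,0.58,0,0.2],[0,0,0,0,0,0,0.2],[0,0,0,0,0,0,0.2]]

```text
time: 2.45
tool_pos: [0.4931, -0.1472, 0.1712]
tool_rot: [-0.001, 0.756, 0.655, -0.0]
contact_force: [-0.0, -0.2, 0.1]
gripper_width: 0.6
```

```bash
python3 -c "
from h import *
togo(np.array([.4900,-.1489,.0565]))"
```

```text
t 2.45 tcp [ 0.4931 -0.1472  0.1712] turn deg/5 [-0.01 -0.01  0.05] shift/0.04 cur [-0.05 -0.07  2.87] after turn [-0.05 -0.07  2.87] F [-0.  -0.2  0.1] g 0.6
```

Request:
carry_out:
  moves:
    - [[0,0,0.05,-0.05,-0.07,0.6,0.2],[0,0,0,0,0,0.6,0.2],[0,0,0,0,0,0.6,0.2],[0,0,0,0,0,0.6,0.2],[0,0,0,0,0,0.47,0.2],[0,0,0,0,0,0,0.2],[0,0,0,0,0,0,0.2]]

```text
time: 3.03
tool_pos: [0.4893, -0.1476, 0.0564]
tool_rot: [-0.001, 0.756, 0.654, -0.0]
contact_force: [0.1, -0.5, 0.4]
gripper_width: 0.6
```

```bash
python3 -c "
from h import *
togo(np.array([.4900,-.1489,.0565]))
s,R=pose()
f=grab_frame('wrist'); np.savez('pics/w2.npz',tp=s['tool_pos'],tR=R.as_matrix(),**f); cv2.imwrite('pics/w2.png',f['frame'][:,:,::-1])"; python3 bar.py pics/w2.npz
```

```text
t 3.03 tcp [ 0.4893 -0.1476  0.0564] turn deg/5 [-0.02 -0.01  0.02] shift/0.04 cur [-0.03  0.02 -0.  ] after turn [-0.03  0.02 -0.  ] F [ 0.1 -0.5  0.4] g 0.6
bar 3167 s [-0.0817 -0.0762 -0.071 ] x [0.4693 0.4975 0.5395] z [0.071  0.0781 0.08  ]
slope [ 0.00291462  0.99999577 -0.07629611  0.4995355 ]
```

View pics/w2.png

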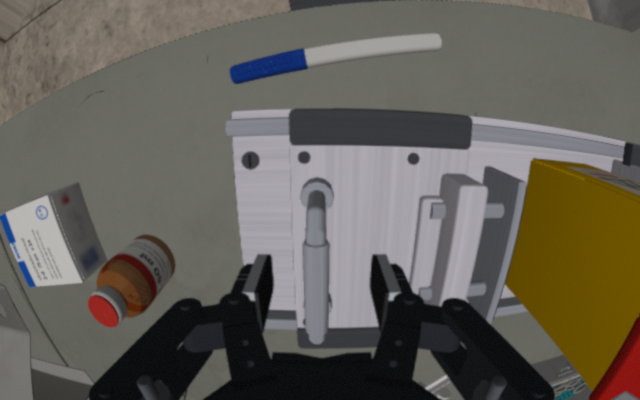

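The fingers straddle the bar: it is at column 316, between pads at about 262 and 385. I'll centre the gripper and close.

Request:
carry_out:
  moves:
    - [[0,0,0,-0.04,0.02,0,0.0],[0,0,0,0,0,0,-0.6],[0,0,0,0,0,0,-1],[0,0,0,0,0,0,-1],[0,0,0,0,0,0,-1],[0,0,0,0,0,0,-1]]

```text
time: 3.58
tool_pos: [0.4914, -0.1508, 0.058]
tool_rot: [0.001, 0.757, 0.654, 0.0]
contact_force: [-0.8, 0.1, 5.0]
gripper_width: 0.114
```

Request:
carry_out:
  moves:
    - [[0,0,0,0,0,0,-1],[0,0,0,0,0,0,-1]]

```text
time: 3.75
tool_pos: [0.4914, -0.1508, 0.058]
tool_rot: [0.001, 0.757, 0.654, 0.0]
contact_force: [-1.9, 0.4, 6.0]
gripper_width: 0.118
```

Request:
carry_out:
  moves:
    - [[0,0,0,0,0,-0.1,-1],[0,0,0,0,0,-0.1,-1],[0,0,0,0,0,-0.1,-1],[0,0,0,0,0,0,-1],[0,0,0,0,0,0,-1]]

```text
time: 4.17
tool_pos: [0.4912, -0.1506, 0.0682]
tool_rot: [0.001, 0.757, 0.654, 0.001]
contact_force: [7.7, -2.7, -6.9]
gripper_width: 0.117
```

```bash
python3 -c "
from h import *
togo(np.array([.4900,-.1489,.069]))
s,R=pose(); print(s['tool_pos']@TY)
f=grab_frame('wrist'); np.savez('pics/w3.npz',tp=s['tool_pos'],tR=R.as_matrix(),**f); cv2.imwrite('pics/w3.png',f['frame'][:,:,::-1])"; python3 bar.py pics/w3.npz .086
```

```text
t 4.17 tcp [ 0.4912 -0.1506  0.0682] turn deg/5 [0.03 0.   0.  ] shift/0.04 cur [ 0.04 -0.04 -0.02] after turn [ 0.04 -0.04 -0.02] F [ 7.7 -2.7 -6.9] g 0.117
-0.07726177387400979
bar 3753 s [-0.087  -0.0763 -0.0629] x [0.4696 0.4983 0.5394] z [0.0803 0.0882 0.0918]
slope [ 0.00809013  0.9999673  -0.0766394   0.49909252]
```

View pics/w3.png

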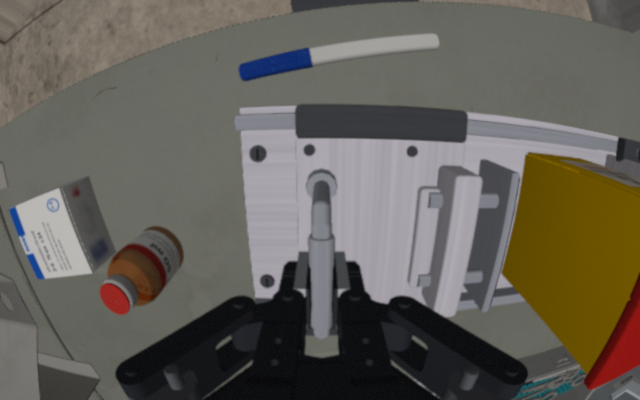

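Bar lifted by about 10 mm, confirmed both by the TCP and by the bar's top going from 0.078 to 0.088. I'll raise it slightly more and slide.

Request:
carry_out:
  moves:
    - [[0,0,0,0,0,-0.02,-1],[0,0,0,0.1,0,0,-1],[0,0,0,0.15,0,0,-1],[0,0,0,0.15,0,0,-1],[0,0,0,0.15,0,0,-1],[0,0,0,0.15,0,0,-1],[0,0,0,0.1,0,0,-1],[0,0,0,0,0,0,-1]]

```text
time: 4.88
tool_pos: [0.4958, -0.1183, 0.0687]
tool_rot: [0.001, 0.757, 0.654, 0.001]
contact_force: [6.7, -0.6, -7.3]
gripper_width: 0.114
```

```bash
cat > st.py <<'E'
from h import *
s,R=pose(); f=s['contact_force'];print("t",round(s['time'],2),"s",round(s['tool_pos']@TY,4),"x",round(s['tool_pos']@TX,4),"z",round(s['tool_pos'][2],4),"Fs",round(f@TY,2),"Fx",round(f@TX,2),"Fz",round(f[2],2),"g",round(s['gripper_width'],3),"rotdeg",np.round(np.rad2deg((R.inv()*Ro.from_matrix(np.stack([TY,TX,[0,0,-1]],1))).as_rotvec()),2),"M",np.round(s['ft_torque'],2))
E
python3 st.py
```

```text
t 4.88 s -0.0446 x 0.5078 z 0.0687 Fs 0.41 Fx 6.68 Fz -7.28 g 0.114 rotdeg [ 0.14 -0.02  0.05] M [ 0.01 -1.15  0.02]
```

Request:
carry_out:
  moves:
    - [[0,0,0,0.08,0,0,-1],[0,0,0,0.08,0,0,-1],[0,0,0,0.08,0,0,-1],[0,0,0,0.08,0,0,-1],[0,0,0,0.08,0,0,-1],[0,0,0,0,0,0,-1]]

```text
time: 5.38
tool_pos: [0.4981, -0.1032, 0.0688]
tool_rot: [0.001, 0.757, 0.654, 0.0]
contact_force: [6.0, -2.1, -6.9]
gripper_width: 0.115
```

```bash
python3 st.py
```

```text
t 5.38 s -0.0293 x 0.5078 z 0.0688 Fs -1.22 Fx 6.28 Fz -6.88 g 0.115 rotdeg [0.13 0.05 0.04] M [-0.34 -1.01 -0.01]
```

Request:
carry_out:
  moves:
    - [[0,0,0,0.08,0,0,-1],[0,0,0,0.08,0,0,-1],[0,0,0,0.08,0,0,-1],[0,0,0,0.08,0,0,-1],[0,0,0,0,0,0,-1]]

```text
time: 5.8
tool_pos: [0.4999, -0.0905, 0.0688]
tool_rot: [0.001, 0.757, 0.654, 0.0]
contact_force: [6.3, -1.8, -7.3]
gripper_width: 0.116
```

```bash
python3 st.py; python3 -c "
from h import *
s,R=pose()
f=grab_frame('wrist'); np.savez('pics/w4.npz',tp=s['tool_pos'],tR=R.as_matrix(),**f); cv2.imwrite('pics/w4.png',f['frame'][:,:,::-1])
f=grab_frame('top'); np.savez('pics/t4.npz',**f); cv2.imwrite('pics/t4.png',cv2.resize(f['frame'][165:275,230:420,::-1],None,fx=4.2,fy=4.2,interpolation=cv2.INTER_CUBIC))
"; python3 bar.py pics/w4.npz .086 .06
```

```text
t 5.8 s -0.0165 x 0.5078 z 0.0688 Fs -0.86 Fx 6.52 Fz -7.34 g 0.116 rotdeg [0.13 0.05 0.04] M [-0.33 -0.98 -0.02]
bar 3755 s [-0.027  -0.016  -0.0029] x [0.4694 0.4982 0.539 ] z [0.0807 0.0887 0.0919]
slope [ 0.00348444  0.9999939  -0.01570764  0.49899283]
```

View pics/w4.png

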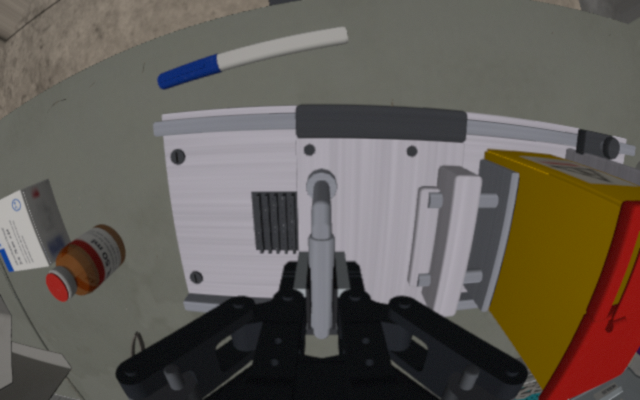

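View pics/t4.png

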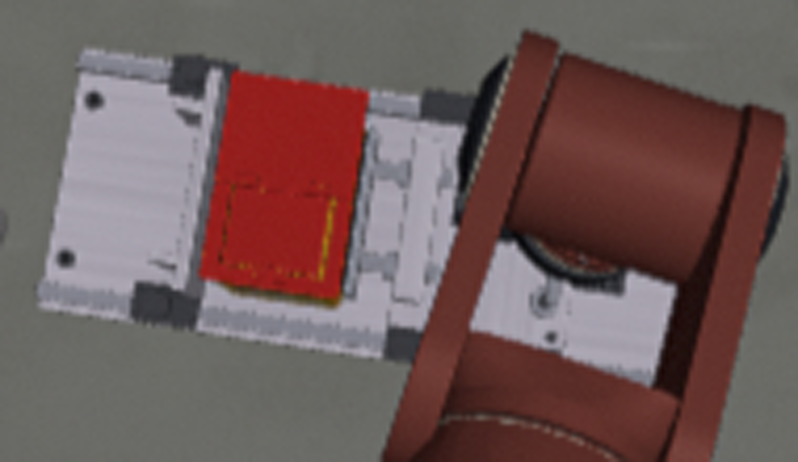

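The box is upright and nearly at the stop, and the bar is still up. The strip's first ribs are now visible at about (252–298, 190–255), so I'll measure their phase against the bar.

```bash
python3 - <<'E'
from h import *
f=np.load("pics/w4.npz");im=f["frame"]
cv2.imwrite("pics/ribs.png",cv2.resize(im[180:265,240:335,::-1],None,fx=8,fy=7,interpolation=cv2.INTER_CUBIC))
# intersect rays with z=.013
K=f["K"];T=f["hand_eye"];v,u=np.mgrid[:400,:640].astype(float);x=(u-K[0,2])/K[0,0];y=(v-K[1,2])/K[1,1];r=np.hypot(x,y)+1e-9
d=np.stack([x/r*np.sin(r),y/r*np.sin(r),np.cos(r)],-1)@T[:3,:3].T@f["tR"].T; o=f["tR"]@T[:3,3]+f["tp"]
P=o+d*((.013-o[2])/d[...,2])[...,None]; s=P@TY; g=im.astype(float).mean(-1)
for row in (200,215,230,245):
    print(row,[(round(s[row,c]*1000,1),int(g[row,c])) for c in range(246,302)])
E
```

```text
200 [(np.float64(-67.2), 167), (np.float64(-66.5), 167), (np.float64(-65.8), 166), (np.float64(-65.1), 166), (np.float64(-64.4), 159), (np.float64(-63.7), 135), (np.float64(-63.0), 93), (np.float64(-62.3), 62), (np.float64(-61.6), 56), (np.float64(-60.9), 58), (np.float64(-60.2), 58), (np.float64(-59.5), 58), (np.float64(-58.8), 52), (np.float64(-58.1), 34), (np.float64(-57.4), 29), (np.float64(-56.7), 44), (np.float64(-56.0), 54), (np.float64(-55.3), 58), (np.float64(-54.6), 56), (np.float64(-53.9), 57), (np.float64(-53.2), 55), (np.float64(-52.6), 45), (np.float64(-51.9), 32), (np.float64(-51.2), 39), (np.float64(-50.5), 52), (np.float64(-49.8), 56), (np.float64(-49.1), 56), (np.float64(-48.4), 56), (np.float64(-47.7), 57), (np.float64(-47.1), 51), (np.float64(-46.4), 40), (np.float64(-45.7), 33), (np.float64(-45.0), 47), (np.float64(-44.3), 54), (np.float64(-43.7), 57), (np.float64(-43.0), 60), (np.float64(-42.3), 62), (np.float64(-41.6), 59), (np.float64(-40.9), 53), (np.float64(-40.3), 44), (np.float64(-39.6), 41), (np.float64(-38.9), 53), (np.float64(-38.2), 54), (np.float64(-3
[... 3868 characters left out ...]
.float64(-49.6), 56), (np.float64(-48.8), 57), (np.float64(-48.1), 58), (np.float64(-47.4), 57), (np.float64(-46.7), 47), (np.float64(-45.9), 38), (np.float64(-45.2), 43), (np.float64(-44.5), 55), (np.float64(-43.8), 56), (np.float64(-43.1), 54), (np.float64(-42.4), 55), (np.float64(-41.6), 56), (np.float64(-40.9), 52), (np.float64(-40.2), 41), (np.float64(-39.5), 43), (np.float64(-38.8), 52), (np.float64(-38.1), 58), (np.float64(-37.3), 57), (np.float64(-36.6), 56), (np.float64(-35.9), 58), (np.float64(-35.2), 53), (np.float64(-34.5), 45), (np.float64(-33.8), 46), (np.float64(-33.1), 66), (np.float64(-32.4), 110), (np.float64(-31.7), 149), (np.float64(-30.9), 162), (np.float64(-30.2), 164)]
```

View pics/ribs.png

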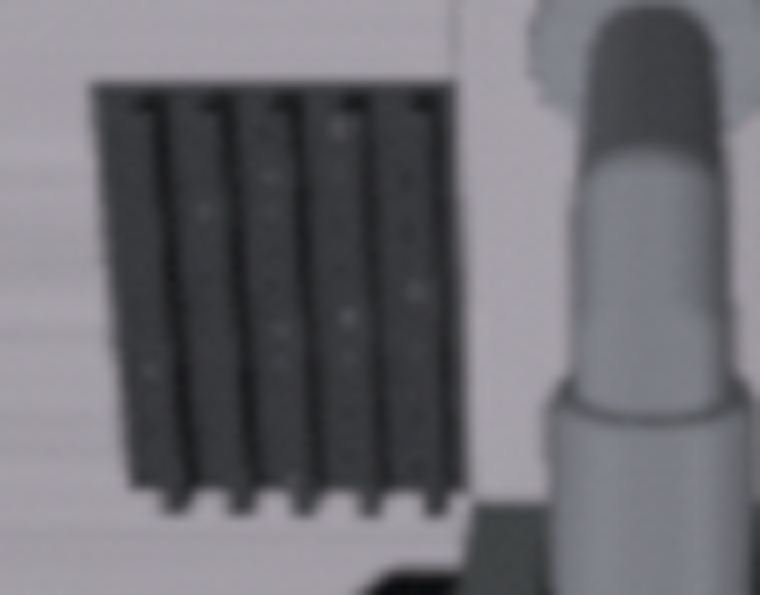

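```bash
python3 - <<'E'
from h import *
f=np.load("pics/w4.npz");P=wcloud(f,f["tp"],f["tR"]);s=P@TY
S=np.nanmedian(s[205:245],0)
R=P[...,2]
# bin by per-row shift: align columns by s at fixed z; average z over rows
ss=s[196:248,244:302].ravel();zz=R[196:248,244:302].ravel()
# restricted: estimate using ray/z=.013 s instead
K=f["K"];T=f["hand_eye"];v,u=np.mgrid[:400,:640].astype(float);x=(u-K[0,2])/K[0,0];y=(v-K[1,2])/K[1,1];r=np.hypot(x,y)+1e-9
d=np.stack([x/r*np.sin(r),y/r*np.sin(r),np.cos(r)],-1)@T[:3,:3].T@f["tR"].T; o=f["tR"]@T[:3,3]+f["tp"]
q=(o+d*((.013-o[2])/d[...,2])[...,None])@TY; print("cam",o@TY,o@TX,o[2])
q=q[196:248,244:302].ravel(); g=f["frame"].mean(-1)[196:248,244:302].ravel()
for a in np.arange(-.067,-.030,.0005):
    m=abs(q-a)<.00035; print(round(a*1000,1),round(np.nanmedian(zz[m])*1000,1),round(np.nanmedian(ss[m])*1000,1),int(g[m].mean()),end=" | ")
E
```

```text
cam -0.015815632070895157 0.42683282082866547 0.2100458552410685
-67.0 2.8 -69.6 162 | -66.5 2.9 -69.2 161 | -66.0 3.0 -68.6 162 | -65.5 2.7 -68.1 161 | -65.0 2.8 -67.5 161 | -64.5 2.8 -66.9 156 | -64.0 2.8 -66.5 145 | -63.5 3.2 -65.9 122 | -63.0 3.9 -65.1 94 | -62.5 4.0 -64.6 72 | -62.0 4.0 -64.1 60 | -61.5 4.0 -63.5 57 | -61.0 4.0 -63.1 57 | -60.5 5.3 -62.2 58 | -60.0 11.7 -60.3 58 | -59.5 11.8 -59.8 57 | -59.0 11.8 -59.3 54 | -58.5 11.7 -58.8 46 | -58.0 10.6 -58.6 37 | -57.5 7.8 -58.6 31 | -57.0 5.9 -58.5 36 | -56.5 4.1 -58.3 44 | -56.0 4.0 -57.8 52 | -55.5 4.1 -57.2 56 | -55.0 4.2 -56.8 57 | -54.5 10.9 -55.0 58 | -54.0 12.0 -54.2 58 | -53.5 12.0 -53.7 57 | -53.0 12.0 -53.2 53 | -52.5 11.8 -52.8 45 | -52.0 10.7 -52.4 36 | -51.5 7.9 -52.4 34 | -51.0 4.9 -52.4 40 | -50.5 4.0 -52.1 49 | -50.0 4.2 -51.5 54 | -49.5 4.0 -51.0 57 | -49.0 4.3 -50.4 58 | -48.5 11.0 -49.0 59 | -48.0 11.8 -48.2 59 | -47.5 11.8 -47.7 57 | -47.0 11.7 -47.2 53 | -46.5 11.6 -46.7 45 | -46.0 8.7 -46.6 36 | -45.5 5.5 -46.6 37 | -45.0 4.3 -46.2 45 | -44.5 4.1 -45.8 52 | -44.0 4.2 -45.2 56 | -43.5 3.9 -44.8 57 | -43.0 4.0 -44.3 59 | -42.5 11.5 -42.6 60 | -42.0 11.8 -42.2 60 | -41.5 11.8 -41.7 58 | -41.0 11.7 -41.1 53 | -40.5 11.4 -40.8 45 | -40.0 9.2 -40.4 41 | -39.5 4.8 -40.3 43 | -39.0 4.1 -40.1 50 | -38.5 4.1 -39.5 55 | -38.0 4.0 -39.0 56 | -37.5 4.0 -38.5 57 | -37.0 5.1 -37.9 57 | -36.5 11.5 -36.7 58 | -36.0 11.8 -36.1 58 | -35.5 11.7 -35.7 56 | -35.0 11.9 -35.1 52 | -34.5 11.3 -34.7 44 | -34.0 7.1 -34.6 42 | -33.5 4.1 -34.4 49 | -33.0 4.0 -33.7 69 | -32.5 4.5 -32.9 99 | -32.0 28.9 -30.8 125 | -31.5 30.0 -30.1 150 | -31.0 30.5 -29.6 161 | -30.5 30.6 -29.1 164 | -30.0 30.7 -28.8 164 |
```

Rib right edges are at s = -58.6 + 6k mm, so the notch centres are at about -56.6 + 6k mm. The tooth is at TCP s + 0.7 mm. I'll advance in small steps and watch the force.

Request:
carry_out:
  moves:
    - [[0,0,0,0.06,0,0,-1],[0,0,0,0.06,0,0,-1],[0,0,0,0.06,0,0,-1],[0,0,0,0.06,0,0,-1],[0,0,0,0,0,0,-1],[0,0,0,0,0,0,-1]]

```text
time: 6.4
tool_pos: [0.5012, -0.0812, 0.0687]
tool_rot: [0.001, 0.757, 0.654, 0.0]
contact_force: [6.6, -2.5, -7.1]
gripper_width: 0.116
```

```bash
python3 st.py
```

```text
t 6.4 s -0.0071 x 0.5077 z 0.0687 Fs -1.53 Fx 6.92 Fz -7.07 g 0.116 rotdeg [0.12 0.05 0.03] M [-0.4  -0.98  0.07]
```

Request:
carry_out:
  moves:
    - [[0,0,0,0.05,0,0,-1],[0,0,0,0,0,0,-1],[0,0,0,0,0,0,-1]]

```text
time: 6.65
tool_pos: [0.5015, -0.0794, 0.0687]
tool_rot: [0.001, 0.757, 0.654, 0.0]
contact_force: [6.6, -2.5, -7.1]
gripper_width: 0.118
```

```bash
python3 st.py
```

```text
t 6.65 s -0.0053 x 0.5078 z 0.0687 Fs -1.51 Fx 6.9 Fz -7.08 g 0.118 rotdeg [0.12 0.07 0.03] M [-0.44 -1.   -0.01]
```

Request:
carry_out:
  moves:
    - [[0,0,0,0.05,0,0,-1],[0,0,0,0,0,0,-1],[0,0,0,0,0,0,-1]]

```text
time: 6.9
tool_pos: [0.5018, -0.0774, 0.0687]
tool_rot: [0.001, 0.757, 0.654, 0.0]
contact_force: [5.4, -1.7, -7.6]
gripper_width: 0.118
```

```bash
python3 st.py
```

```text
t 6.9 s -0.0033 x 0.5077 z 0.0687 Fs -0.87 Fx 5.61 Fz -7.62 g 0.118 rotdeg [0.12 0.07 0.03] M [-0.39 -0.96  0.02]
```

Request:
carry_out:
  moves:
    - [[0,0,0,0.05,0,0,-1],[0,0,0,0,0,0,-1],[0,0,0,0,0,0,-1]]

```text
time: 7.15
tool_pos: [0.5021, -0.0757, 0.0687]
tool_rot: [0.001, 0.757, 0.654, 0.0]
contact_force: [5.9, -3.3, -7.4]
gripper_width: 0.117
```

```bash
python3 st.py
```

```text
t 7.15 s -0.0015 x 0.5077 z 0.0687 Fs -2.35 Fx 6.36 Fz -7.44 g 0.117 rotdeg [0.12 0.1  0.03] M [-0.61 -0.93  0.01]
```

Request:
carry_out:
  moves:
    - [[0,0,0,0.04,0,0,-1],[0,0,0,0,0,0,-1],[0,0,0,0,0,0,-1]]

```text
time: 7.4
tool_pos: [0.5022, -0.0744, 0.0688]
tool_rot: [0.002, 0.757, 0.654, -0.0]
contact_force: [5.3, -5.3, -7.6]
gripper_width: 0.119
```

```bash
python3 st.py
```

```text
t 7.4 s -0.0003 x 0.5077 z 0.0688 Fs -4.48 Fx 6.06 Fz -7.6 g 0.119 rotdeg [0.12 0.14 0.03] M [-0.79 -0.87  0.03]
```

Request:
carry_out:
  moves:
    - [[0,0,0,0.04,0,0,-1],[0,0,0,0,0,0,-1],[0,0,0,0,0,0,-1]]

```text
time: 7.65
tool_pos: [0.5024, -0.0732, 0.0688]
tool_rot: [0.002, 0.757, 0.654, -0.001]
contact_force: [5.4, -6.2, -6.6]
gripper_width: 0.111
```

```bash
python3 st.py; python3 -c "
from h import *
s,R=pose()
f=grab_frame('wrist'); np.savez('pics/w5.npz',tp=s['tool_pos'],tR=R.as_matrix(),**f); cv2.imwrite('pics/w5.png',f['frame'][:,:,::-1])
f=grab_frame('top'); np.savez('pics/t5.npz',**f); cv2.imwrite('pics/t5.png',cv2.resize(f['frame'][165:275,230:420,::-1],None,fx=4.2,fy=4.2,interpolation=cv2.INTER_CUBIC))
"
```

```text
t 7.65 s 0.001 x 0.5077 z 0.0688 Fs -5.33 Fx 6.28 Fz -6.57 g 0.111 rotdeg [0.12 0.18 0.03] M [-0.93 -0.83 -0.03]
```

View pics/w5.png

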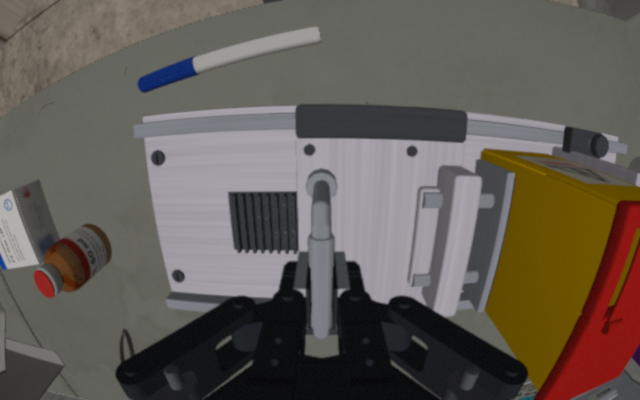

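View pics/t5.png

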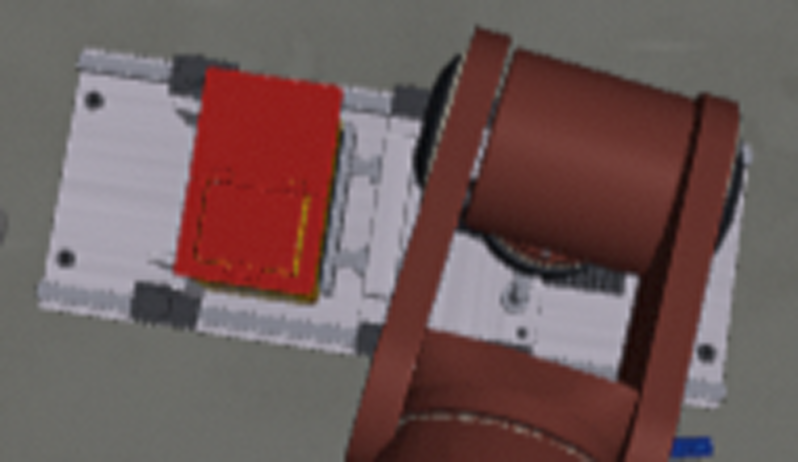

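```bash
cat > gap.py <<'E'
from h import *; import sys
for n in sys.argv[1:]:
    f=np.load(n);P=wcloud(f,f["tp"],f["tR"]);s=P@TY;x=P@TX;t=f["tp"]@TY
    zz=P[...,2]
    b=(zz>.07)&(zz<.095)&(x<.483)&(x>.466)&(abs(s-t)<.02)
    blk=(abs(zz-.0588)<.003)&(x>.47)&(x<.53)&(s-t>.06)&(s-t<.1)
    pb=(zz>.02)&(zz<.045)&(x>.47)&(x<.53)&(s-t>.1)&(s-t<.125)   # pad rear face
    wall=(zz>.07)&(zz<.12)&(x>.44)&(x<.53)&(s-t>.1)&(s-t<.18)
    rib=(zz>.009)&(zz<.0135)&(x>.49)&(x<.53)&(s-t<0)&(s-t>-.075)
    sr=np.sort(s[rib]); ph=np.exp(2j*np.pi*sr/.006)
    print(n,"tcp",round(t,4),"bar",np.percentile(s[b],[2,50,98]).round(4),"blk",np.percentile(s[blk],[2,98]).round(4),"padrear",np.median(s[pb]).round(4),pb.sum(),"wall",np.percentile(s[wall],[5,50]).round(4),"ribphase mm",round(float(np.angle(ph.mean())/2/np.pi*6),2),abs(ph.mean()).round(2),len(sr))
E
python3 gap.py pics/w1.npz pics/w3.npz pics/w4.npz pics/w5.npz
```

```text
pics/w1.npz tcp -0.0558 bar [-0.0757 -0.0739 -0.0724] blk [0.0044 0.0374] padrear nan 0 wall [0.0816 0.0825] ribphase mm nan nan 0
pics/w3.npz tcp -0.0773 bar [-0.0811 -0.0767 -0.0723] blk [-0.0046  0.0119] padrear 0.0353 1520 wall [0.081  0.0823] ribphase mm nan nan 0
pics/w4.npz tcp -0.0165 bar [-0.0203 -0.016  -0.0116] blk [0.0561 0.0727] padrear 0.096 1517 wall [0.1032 0.1043] ribphase mm 0.53 0.7 1002
pics/w5.npz tcp 0.001 bar [-0.0028  0.0016  0.006 ] blk [0.0736 0.0902] padrear 0.1101 1247 wall [0.1173 0.1184] ribphase mm 0.61 0.7 1593
  return _methods._mean(a, axis=axis, dtype=dtype,
  ret = ret.dtype.type(ret / rcount)
gap.py:11: RuntimeWarning: Mean of empty slice.
  print(n,"tcp",round(t,4),"bar",np.percentile(s[b],[2,50,98]).round(4),"blk",np.percentile(s[blk],[2,98]).round(4),"padrear",np.median(s[pb]).round(4),pb.sum(),"wall",np.percentile(s[wall],[5,50]).round(4),"ribphase mm",round(float(np.angle(ph.mean())/2/np.pi*6),2),abs(ph.mean()).round(2),len(sr))
```

Wrist depth shows the pad pressed in about 3.4 mm at TCP s = 1.0 mm; the force agrees roughly. I'll go on to about half way and measure again.

Request:
carry_out:
  moves:
    - [[0,0,0,0.05,0,0,-1],[0,0,0,0.05,0,0,-1],[0,0,0,0.04,0,0,-1],[0,0,0,0,0,0,-1],[0,0,0,0,0,0,-1]]

```text
time: 8.17
tool_pos: [0.5031, -0.0686, 0.0688]
tool_rot: [0.002, 0.757, 0.654, -0.001]
contact_force: [4.7, -9.4, -7.4]
gripper_width: 0.114
```

```bash
python3 st.py; python3 -c "
from h import *
s,R=pose()
f=grab_frame('wrist'); np.savez('pics/w6.npz',tp=s['tool_pos'],tR=R.as_matrix(),**f)"; python3 gap.py pics/w6.npz
```

```text
t 8.17 s 0.0056 x 0.5077 z 0.0688 Fs -8.63 Fx 6.0 Fz -7.38 g 0.114 rotdeg [0.11 0.31 0.05] M [-1.53 -0.71 -0.02]
pics/w6.npz tcp 0.0056 bar [0.0019 0.0062 0.0106] blk [0.0781 0.0947] padrear 0.1102 785 wall [0.1174 0.1184] ribphase mm 0.63 0.7 1789
```

The pad is 7.9 mm in and the box is steady at the stop. Here the tooth (s ≈ 6.2) sits over a rib (≈ 6.5), so the nearest notch once settled is the one ahead, at about 9.5. I'll go there and lower.

Request:
carry_out:
  moves:
    - [[0,0,0,0.05,0,0,-1],[0,0,0,0.05,0,0,-1],[0,0,0,0,0,0,-1],[0,0,0,0,0,0,-1]]

```text
time: 8.55
tool_pos: [0.5036, -0.0654, 0.0688]
tool_rot: [0.003, 0.757, 0.654, -0.002]
contact_force: [4.0, -11.1, -7.6]
gripper_width: 0.115
```

```bash
python3 st.py; python3 -c "
from h import *
s,R=pose()
f=grab_frame('wrist'); np.savez('pics/w7.npz',tp=s['tool_pos'],tR=R.as_matrix(),**f)"; python3 gap.py pics/w7.npz
```

```text
t 8.55 s 0.0089 x 0.5077 z 0.0688 Fs -10.41 Fx 5.6 Fz -7.65 g 0.115 rotdeg [0.1  0.4  0.05] M [-1.93 -0.64 -0.05]
pics/w7.npz tcp 0.0089 bar [0.0051 0.0095 0.0139] blk [0.0813 0.0979] padrear 0.1102 456 wall [0.1174 0.1185] ribphase mm 0.65 0.68 1871
```

Bar at 9.5 mm and pad about 11 mm in. Lowering now.

Request:
carry_out:
  moves:
    - [[0,0,0,0,0,0.08,-1],[0,0,0,0,0,0.05,-1],[0,0,0,0,0,0,-1],[0,0,0,0,0,0,-1]]

```text
time: 8.93
tool_pos: [0.5036, -0.0654, 0.0637]
tool_rot: [0.003, 0.757, 0.654, -0.002]
contact_force: [3.7, -12.0, -6.0]
gripper_width: 0.115
```

```bash
python3 st.py
```

```text
t 8.93 s 0.0089 x 0.5078 z 0.0637 Fs -11.37 Fx 5.42 Fz -6.04 g 0.115 rotdeg [0.09 0.4  0.05] M [-1.89 -0.56 -0.04]
```

The tooth is below rib-top level with no upward push, so it is in the notch. I'll take it all the way down.

Request:
carry_out:
  moves:
    - [[0,0,0,0,0,0.08,-1],[0,0,0,0,0,0.06,-1],[0,0,0,0,0,0.02,-1],[0,0,0,0,0,0,-1],[0,0,0,0,0,0,-1]]

```text
time: 9.35
tool_pos: [0.5037, -0.0655, 0.0582]
tool_rot: [0.003, 0.757, 0.654, -0.002]
contact_force: [0.4, -11.0, -1.0]
gripper_width: 0.113
```

```bash
python3 st.py
```

```text
t 9.35 s 0.0088 x 0.5078 z 0.0582 Fs -10.78 Fx 1.97 Fz -1.0 g 0.113 rotdeg [0.08 0.4  0.06] M [-1.85 -0.12  0.  ]
```

Request:
carry_out:
  moves:
    - [[0,0,0,-0.04,0,0.01,-1],[0,0,0,-0.04,0,0,-1],[0,0,0,0,0,0,-1],[0,0,0,0,0,0,-1]]

```text
time: 9.68
tool_pos: [0.5036, -0.0663, 0.0581]
tool_rot: [0.001, 0.757, 0.654, -0.0]
contact_force: [1.0, -5.3, 3.6]
gripper_width: 0.116
```

```bash
python3 st.py
```

```text
t 9.68 s 0.0079 x 0.5079 z 0.0581 Fs -5.12 Fx 1.79 Fz 3.64 g 0.116 rotdeg [0.09 0.11 0.04] M [-0.82 -0.16 -0.03]
```

The tooth holds: the load on the hand halved after only 0.9 mm of settling. Now I'll release and retreat upwards.

Request:
carry_out:
  moves:
    - [[0,0,0,-0.02,0,0,-0.6],[0,0,0,0,0,0,-0.2],[0,0,0,0,0,0,0.2],[0,0,0,0,0,0,0.2],[0,0,0,0,0,0,0.2]]

```text
time: 10.1
tool_pos: [0.5024, -0.0657, 0.0569]
tool_rot: [-0.001, 0.757, 0.654, -0.0]
contact_force: [-0.5, 0.4, -0.0]
gripper_width: 0.601
```

```bash
python3 st.py; python3 -c "
from h import *
s,R=pose()
f=grab_frame('wrist'); np.savez('pics/w8.npz',tp=s['tool_pos'],tR=R.as_matrix(),**f); cv2.imwrite('pics/w8.png',f['frame'][:,:,::-1])"; python3 gap.py pics/w8.npz;python3 bar.py pics/w8.npz .077 .084
```

```text
t 10.1 s 0.0084 x 0.5066 z 0.0569 Fs 0.31 Fx -0.54 Fz -0.01 g 0.601 rotdeg [-0.07 -0.03  0.05] M [ 0.03 -0.03  0.05]
pics/w8.npz tcp 0.0084 bar [0.0042 0.0085 0.0124] blk [0.0804 0.0969] padrear 0.1102 520 wall [0.1173 0.1184] ribphase mm 0.65 0.69 1970
bar 3136 s [0.003  0.0085 0.0138] x [0.4694 0.4978 0.5394] z [0.0716 0.0782 0.0801]
slope [0.00204022 0.9999979  0.00844209 0.49970618]
```

View pics/w8.png

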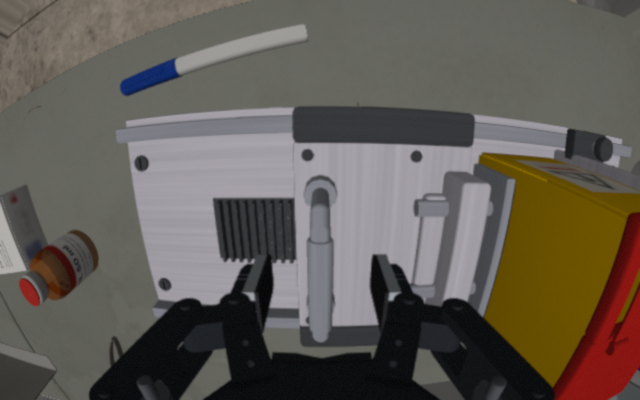

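The fingers are free. The bar is at its original down height (0.0782) and the pad is about 10 mm in. Moving up and checking once more.

Request:
carry_out:
  moves:
    - [[0,0,0,0,0,-0.4,0.2],[0,0,0,0,0,-0.6,0.2],[0,0,0,0,0,-0.8,0.2],[0,0,0,0,0,-0.8,0.2],[0,0,0,0,0,-0.8,0.2],[0,0,0,-0.6,0,-0.8,0.2],[0,0,0,-0.6,0,0,0.2],[0,0,0,0,0,0,0.2]]

```text
time: 10.82
tool_pos: [0.497, -0.1166, 0.2287]
tool_rot: [0.003, 0.758, 0.653, 0.001]
contact_force: [-0.9, 1.2, -0.6]
gripper_width: 0.601
```

Request:
carry_out:
  moves:
    - [[0,0,0,-0.8,0,0,0.2],[0,0,0,-0.8,0,0,0.2],[0,0,0,-0.8,0,0,0.2],[0,0,0,-0.8,0,0,0.2],[0,0,0,0,0,0,0.2],[0,0,0,0,0,0,0.2]]

```text
time: 11.32
tool_pos: [0.4767, -0.2407, 0.2242]
tool_rot: [-0.001, 0.758, 0.653, 0.0]
contact_force: [-0.3, 0.6, -0.1]
gripper_width: 0.602
```

```bash
python3 st.py; python3 - <<'E'
from h import *
f=grab_frame('top'); np.savez('pics/t9.npz',**f); cv2.imwrite('pics/t9.png',f['frame'][:,:,::-1])
f2=grab_frame('scene'); cv2.imwrite('pics/s9.png',cv2.resize(f2['frame'][150:300,230:440,::-1],None,fx=3.6,fy=3.6,interpolation=cv2.INTER_CUBIC))
P=cloud(f);s=P@TY;x=P@TX;z=P[...,2]
def r(n,z0,z1,s0,s1):
    m=(z>z0)&(z<z1)&(s>s0)&(s<s1)&(x>.4)&(x<.62)
    if m.sum(): print(n,m.sum(),np.percentile(s[m],[2,50,98]).round(4),np.median(z[m]).round(4))
r("bar",.07,.09,-.01,.03);r("blk",.055,.066,.06,.11);r("lid",.138,.15,.09,.22);r("stop",.09,.105,.17,.22)
E
```

```text
t 11.32 s -0.1685 x 0.5067 z 0.2242 Fs 0.53 Fx -0.39 Fz -0.08 g 0.602 rotdeg [-0.1  -0.09 -0.11] M [ 0.01 -0.03 -0.04]
bar 144 [0.0032 0.009  0.0145] 0.0794
blk 278 [0.0812 0.0896 0.0983] 0.0598
lid 1654 [0.1166 0.1533 0.1897] 0.1437
stop 20 [0.1731 0.1903 0.196 ] 0.0966
```

View pics/t9.png

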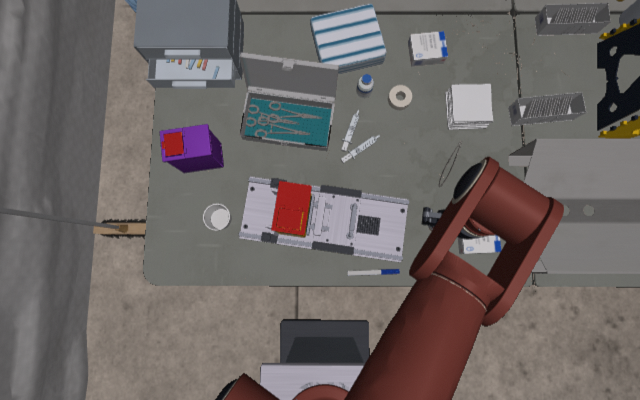

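View pics/s9.png

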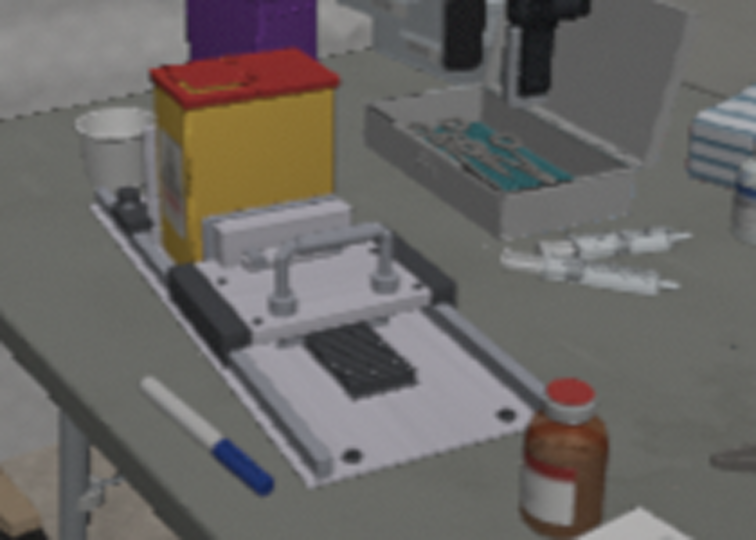

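The box is upright against the stop, the bar is down, and the marker, tub and vial are where they were. Handing in.

```bash
python3 -c "
from h import *
print(ticket.job_done())"
```

```text
the job is handed in; nothing more can be done
None
```

The sharps container is clamped against the end stop and the job is handed in, after about 11.5 s of robot time. I gripped the release bar, lifted it about 10.7 mm, slid the carriage about 86 mm and lowered the bar into a notch, then let go and backed off.

**Final checks**
- **Bar:** it is fully down. Its top measures 0.078 m, the same as at the start.
- **Latch:** before I let go, the carriage settled back only 0.9 mm while the load on the hand halved. The bar stood at the same place, within measuring error, after release and again in the last top picture.
- **Pad:** it is pressed in about 10 mm of 16 and never went past about 11 mm, so it did not bottom out.
- **Container:** it is upright and against the stop, with its lid at the original height. Its back wall did not move during the last 8 mm of pressing.
- **Other things:** the vial, marker and tub look unmoved. The arm partly hid the small carton in the last top picture, but nothing came near it.

**Points that were not exact**
- **Press depth:** at exactly half way (7.9 mm measured) the tooth was over a rib. I took the notch ahead, because the one behind would have settled at only about 4.5 mm.
- **Force against camera:** at first contact the force suggested about 2 mm of press where the camera showed 3.4 mm. Unknown friction could explain that, and the two agreed at half way.
- **Side load:** there was a steady sideways load of about 6 N while the bar was held up.

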